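Ready the vacuum fixture for the loaded visor nest

ROBOT

A 6-joint arm with a two-finger parallel gripper is mounted at the origin on the work surface. World frame = base frame: x ahead of the robot, y to its left, z up, the work surface at z = 0. Lengths are in m, angles in rad, forces in N, time in s.
With the tool pointing down it reaches from about 0.35 to 0.775 m from the base axis. Payload 5.5 kg.
Tool frame: the origin (TCP) lies at the very end of the fingers, on their centre line; the grasp point (between the pads) lies 19 mm behind it (grip_point_offset is the distance from the TCP to the grasp point, in m); z points along the fingers, y is the direction in which the jaws open and shut (so a half turn about z gives the same grasp; the last joint's range is limited). The gripper opens to 85 mm and grips with 20 to 120 N. Pads are 22 mm wide; open, the fingers measure 114 mm over their backs; the gripper's body (76 mm by 85 mm) begins 54 mm behind the grasp point. The pads swing forward as they close: fully open they stand 13 mm farther back than shut.
Start: joints at [1.183, 0.313, 0.046, 1.304, 0, 1.431], TCP at [0.141, 0.557, 0.231] pointing down, gripper open.
Joint ranges: [-2.76, 2.76], [-0.86, 1.69], [-1.03, 1.26], [-2.2, 2.34], [-1.47, 1.5], [-3.14, 3.14]. Speed limits (rad/s): [2.57, 2.57, 3.14, 3.14, 3.14, 3.14].

INTERFACE

Orientations are given as a unit quaternion [w, x, y, z].
In Python, from workcell import * gives the robot as it stands.
- The arm moves only by the shell command python3 -m crank 'ROWS' [OPENING] [FORCE]. ROWS is a JSON object of lists of equal length, an entry for each row: "travel": the shift along the tool's x, y, z in units of 40 mm (1.0 is 40 mm), a list of three; "turn": the turn about the tool's z in rad. In form: {"travel": [[x, y, z], ...], "turn": [turn, ...]}. A call has 1 to 5 rows; each row is the pose to reach, as a shift and turn from the pose commanded when the call began, along the tool's axes at that moment; what a row does not reach only later rows make up. A row lasts 1/12 s, in which the tool goes at most 41.7 mm and 7.16 degrees, less where a joint would pass 70% of its speed; a pose out of reach is approached as far as the arm can. A call with a gripper value outside its range is refused whole. OPENING is the finger opening in mm, from 0 to 85.4, set as the call begins (- or left out, the last holds). The fingers move at their own pace and stop on an object; FORCE is the grip in N (left out, the last holds). Time passes only in rows, so rows that repeat a pose let the fingers close. It gives the time, the measured TCP pose, the force and the opening at its end, in the units of the state.
- get_state(): the state, without advancing time (a new reading comes with each control period).
- read_camera(name): name is "side" or "top"; returns a dict with "image" (400x640x3 uint8, red, green, blue), "K" (3x3 intrinsics, pixels), "k1" (the pictures are not rectified: a ray, as slopes to the right and down, at radius r is drawn at 1 + k1 r^2 times it, then the intrinsics apply), "R" (3x3) and "t" (3): a world point X has camera coordinates R X + t. Camera axes: x right, y down, z forward; pixel columns grow to the right and rows downward; lengths in m; the calibration is good to about 2 mm. A picture is of the moment at which its call begins. There is no depth.
- hand_in(): hands the job in, once; it reports no verdict.
The state is a dict: "clock": time; "joint_pos": joint angles; "qvel": joint speeds; "tau": joint torques, N m; "tcp_pos": TCP position; "orientation": TCP orientation; "wrist_force": force on the tool from outside, world axes, zero at the start; "ft_torque": the same for the moment, N m; "finger_gap": finger opening in m.
Only numpy, scipy, OpenCV 4.12 (cv2) and the standard library are available. Lean on these libraries where they do the work, as an engineer would, in place of code of your own. Each camera call takes 0.05 s, during which the arm holds its last target. There are 200 camera calls.

TASK

Get the vacuum fixture ready before the pump is switched on: one of its two nests, left or right, has a smoked visor lying on it that is not yet home. Slide that visor gently back along its nest, away from the robot, until its straight edge is up against the upright stop plate, still lying flat on the nest; fully open the ball valve of the nest that carries the visor (red lever in line with its pipe, pointing down towards the robot) and fully shut the valve of the empty nest (lever square across its pipe), so that no air is drawn in there, and leave everything else on the bench where it is.

Things in the scene. Friction and masses are not known exactly. Their poses are not given: they have to be found in the camera images.
- visor: smoked visor, an arch 185 mm wide (y), 95 mm long (x) at the crown, 62 mm at its ends, 3 mm thick, 0.06 to 0.13 kg, lying loose, convex side up, on a nest, 10 to 32 mm short of the stop plate. Origin: in the plane of its straight far edge, midway across, level with the arch's ends; x points to the straight edge, away from the robot, z up. Seated, its origin is 21 mm above the nest's
- visor_near (a point): middle of the visor's near (curved) edge at the crown, mid-thickness: 95 mm before and 44 mm above the visor's origin. Even with the visor home this edge overhangs the nest's front face by at least 9 mm, so fingertips in front of it can push it
- nest_a: one of two identical white saddle nests (either of nest_a, nest_b may be the left one), fixed on the plate about 140 mm left and right of the station's middle. An arch with its axis along x, 72 mm long (x -40 to +32 mm), 190 mm wide, crown 63 mm up. Origin: middle of its underside; axes as the station's
- nest_b: one of two identical white saddle nests (either of nest_a, nest_b may be the left one), fixed on the plate about 140 mm left and right of the station's middle. An arch with its axis along x, 72 mm long (x -40 to +32 mm), 190 mm wide, crown 63 mm up. Origin: middle of its underside; axes as the station's
- stop_a: upright steel stop plate behind nest_a, 110 mm wide, 70 mm high, 8 mm thick, on a bolted foot, fixed. Origin: bottom middle of its front face, which the visor's straight edge must meet; x points away from the robot, through the plate
- stop_b: upright steel stop plate behind nest_b, 110 mm wide, 70 mm high, 8 mm thick, on a bolted foot, fixed. Origin: bottom middle of its front face, which the visor's straight edge must meet; x points away from the robot, through the plate
- station: the fixture's aluminium plate, 310 x 540 x 15 mm, fixed on the bench, with both valves. x away from the robot, y left, z up; origin on the bench, 110 mm behind the plate's front edge, midway across. The valves sit in pipes that slope 25 degrees down towards the robot: their stems lean 25 degrees from vertical towards the robot (station direction -0.423, 0, 0.906); levers swing square to them
- header_mid (a point): middle of the axis of the grey header tube, 76 mm thick, 540 mm long, along the station's y, on posts at y +-250 mm; station frame x 154, z 320 mm: above and just behind the levers, so that a vertical gripper does not fit there but one leaning along the stems does
- valve_left (a joint): left ball valve (feeds only the left nest, straight in front of it): lever angle in rad, hard stops at 0 and 1.571. 0 = shut, lever square across the pipe, pointing left (station +y); 1.571 = open, in line with the pipe, pointing down the slope towards the robot. Opens anticlockwise seen from outside along the stem; stays where left; takes about 0.35 N m to turn
- valve_right (a joint): right ball valve (feeds only the right nest, straight in front of it): lever angle in rad, hard stops at 0 and 1.571. 0 = shut, lever square across the pipe, pointing left (station +y); 1.571 = open, in line with the pipe, pointing down the slope towards the robot. Opens anticlockwise seen from outside along the stem; stays where left; takes about 0.35 N m to turn
- lever_left_pivot (a point): where the left valve's stem axis crosses the mid-plane of its lever, in the station frame at x 100, y +140, z 170 mm; axes as for lever_left_grip. The pipe (21 mm thick, valve body 36 mm) runs 42 mm below the lever's plane
- lever_right_pivot (a point): where the right valve's stem axis crosses the mid-plane of its lever, in the station frame at x 100, y -140, z 170 mm; axes as for lever_right_grip. The pipe (21 mm thick, valve body 36 mm) runs 42 mm below the lever's plane
- lever_left_grip (a point): point on the lever's centre line 70 mm from the pivot, in the middle of its red sleeve (20 mm wide, 10 mm thick, from 35 to 115 mm from the pivot). Axes turn with the lever: y along the lever to its tip, z outward along the stem, x across the lever's width
- lever_right_grip (a point): point on the lever's centre line 70 mm from the pivot, in the middle of its red sleeve (20 mm wide, 10 mm thick, from 35 to 115 mm from the pivot). Axes turn with the lever: y along the lever to its tip, z outward along the stem, x across the lever's width
- tin: bystander: tin with an orange lid, 57 mm diameter, 55 mm high, on the plate between the valves; origin under its middle
- brush: bystander: brush 150 mm long lying on the plate between the nests, along x
- visor_stack: bystander: stack of three visors on the bench to the left
- thermos: bystander: black thermos flask, 72 mm diameter, 250 mm high, on the right; origin under its middle
- screwdriver: bystander: teal power screwdriver 215 mm long, lying on the right, near the robot
- spray: bystander: white spray bottle, about 205 mm high, far right
- case: bystander: red plastic case, 130 x 200 x 51 mm, far left
Things that resemble listed ones, but are neither listed nor needed, are in the scene too. Leave any brown look-alike of the visor alone.

How it is judged:
At the end, for the whole second after the job is handed in: visor at rest and flat on its nest (3 mm in height, 5 mm sideways, 3 degrees), its straight edge within 2.5 mm of the stop plate; the valve of the nest with the visor within 7 degrees of fully open, the other valve within 7 degrees of fully shut (((x of visor in the frame of stop_a between -0.0025 and 0.003 m and y of visor in the frame of nest_a between -0.005 and 0.005 m and z of visor in the frame of nest_a between 0.0185 and 0.024 m) or (x of visor in the frame of stop_b between -0.0025 and 0.003 m and y of visor in the frame of nest_b between -0.005 and 0.005 m and z of visor in the frame of nest_b between 0.0185 and 0.024 m)) and angle between the x axis of visor and the x axis of station, either way round below 0.05 rad and angle between visor's own z axis and vertical below 0.06 rad and linear speed of visor below 0.01 m/s and ((y of visor in the frame of station above 0 m and value of joint valve_left above 1.45 rad and value of joint valve_right below 0.12 rad) or (not (y of visor in the frame of station above 0 m) and value of joint valve_right above 1.45 rad and value of joint valve_left below 0.12 rad))); the robot touches nothing.
It fails at once if the visor is pushed or squeezed with more than 30 N (contact force between visor and the fingers above 30 N or contact force between visor and the arm above 30 N).
It fails at once if the visor is lifted or knocked off its nest (more than 15 mm up or down, or 30 mm sideways) (z of visor in the frame of station above 0.051 m or z of visor in the frame of station below 0.021 m or (not (y of visor in the frame of nest_a between -0.03 and 0.03 m) and not (y of visor in the frame of nest_b between -0.03 and 0.03 m))).
It fails at once if another thing on the bench is moved by more than 30 mm (distance of any of tin, brush, visor_stack, thermos, screwdriver, spray, case from where it was at the start of the episode above 0.03 m).
It also fails if it takes over 61 s, if anything falls off the work surface, if the arm or the gripper's body presses on something with over 40 N, if the wrist force passes 120 N, or if a joint passes its speed limit or range.

## Working session

There is one attempt and no reset: what is moved stays moved. The work goes in short steps, Python scripts to look and compute and a shell command to move; the robot and the scene stay as the last step left them, time stands still between calls to the robot, and variables do not carry over. Pictures are saved under pics/ and viewed, about 8 in all and at most 12, crops included, and the job is handed in when it is done.

```bash
mkdir -p pics; ls
python3 - <<'E'
from workcell import *
import cv2,numpy as np
print(get_state())
for n in ("top","side"):
    c=read_camera(n); cv2.imwrite(f"pics/{n}0.png",cv2.cvtColor(c["image"],cv2.COLOR_RGB2BGR)); print(n,c["K"],c["k1"],c["R"],c["t"])
    np.savez(f"{n}.npz",K=c["K"],k1=c["k1"],R=c["R"],t=c["t"],im=c["image"])
E
```

```text
pics
{'clock': 0.0, 'joint_pos': array([ 1.18337632e+00,  3.14008241e-01,  4.49662895e-02,  1.30358881e+00,
       -9.60398855e-06,  1.43118797e+00]), 'qvel': array([-0.00142976, -0.00078396, -0.0004297 ,  0.00083838,  0.00078467,
       -0.00113044]), 'tau': array([-8.09911694e-05, -4.80631649e+01,  2.98530972e+01,  1.95326109e-02,
       -1.42018389e-04, -1.22511051e-05]), 'tcp_pos': array([0.14085893, 0.5569509 , 0.23039922]), 'orientation': array([-2.34276072e-04,  1.23588969e-01,  9.92333072e-01, -8.86806663e-04]), 'wrist_force': array([0.07265642, 0.34535365, 0.60697372]), 'ft_torque': array([ 0.02606146,  0.05326294, -0.00995667]), 'finger_gap': 0.0857530757330964}
top [[402.08934225   0.         318.94676437]
 [  0.         402.08934225 196.4524926 ]
 [  0.           0.           1.        ]] -0.007073948541775933 [[ 0.01096759 -0.99974051  0.01996544]
 [-0.99719276 -0.01241429 -0.07384097]
 [ 0.07406966 -0.01909953 -0.99707015]] [-0.04117701  0.49612946  1.26873653]
side [[445.08356675   0.         315.30715134]
 [  0.         445.08356675 202.70781042]
 [  0.           0.           1.        ]] -0.011722067177651126 [[ 0.89025543 -0.45535994  0.00962304]
 [-0.29042735 -0.5838245  -0.75815625]
 [ 0.35085215  0.67215792 -0.65200191]] [-0.43485264  0.29683627  1.26222007]
```

View pics/top0.png

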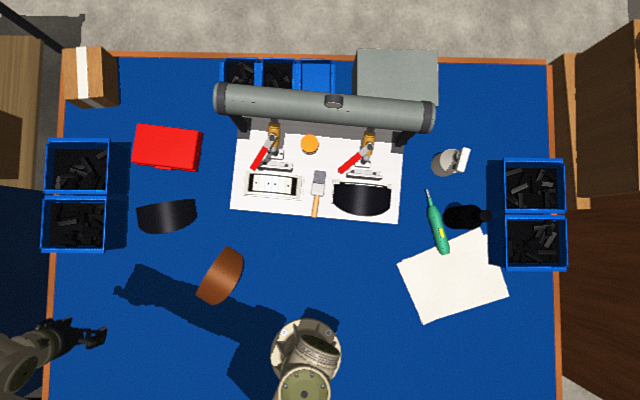

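View pics/side0.png

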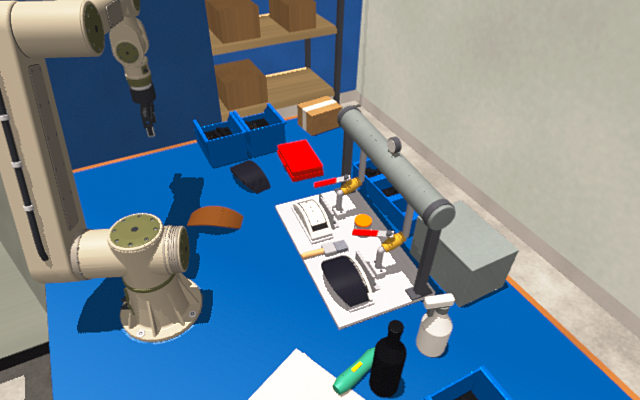

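The smoked visor lies on the right nest (top view around 362,198). The look-alikes are the brown visor at (220,275) and the visor stack at (167,216), both off the nests. Both levers stand partway. I'll crop to confirm and measure.

Run:
```python
import cv2
a=cv2.imread("pics/top0.png")[115:230,225:410]; cv2.imwrite("pics/topc.png",cv2.resize(a,None,fx=4.3,fy=4.3,interpolation=cv2.INTER_CUBIC))
a=cv2.imread("pics/side0.png")[165:335,270:440]; cv2.imwrite("pics/sidec.png",cv2.resize(a,None,fx=3.5,fy=3.5,interpolation=cv2.INTER_CUBIC))
```

```text
(no output)
```

View pics/topc.png

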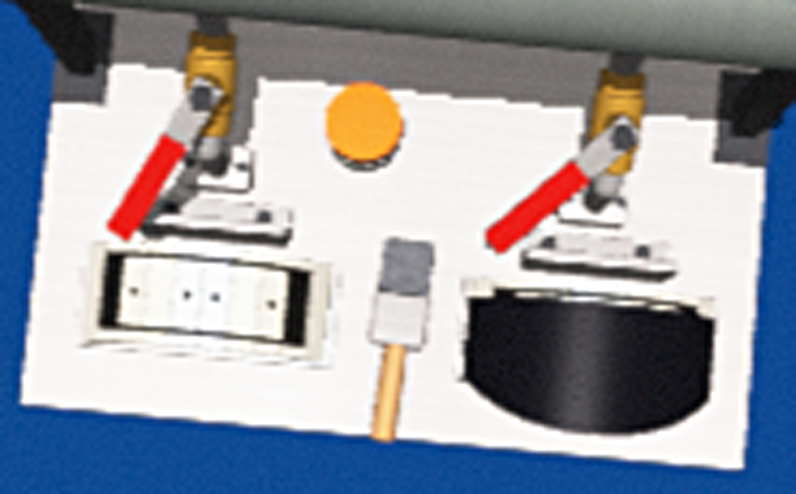

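View pics/sidec.png

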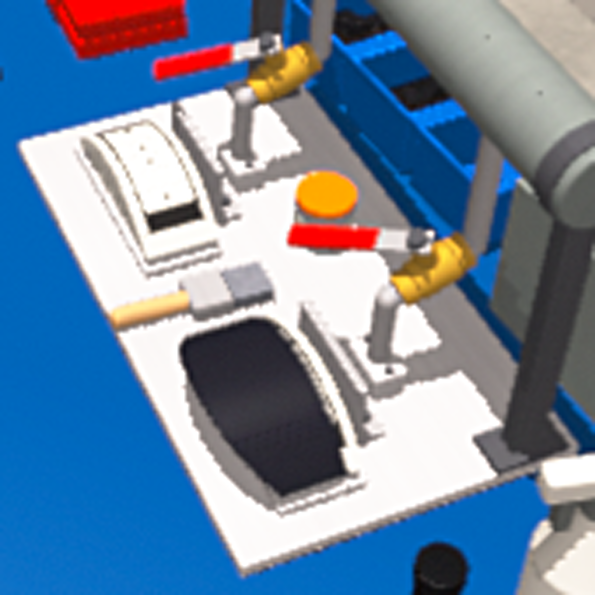

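The crops confirm it: the smoked visor is on the right nest, with its near-edge middle at crop (585,434) and a gap to the stop. The left nest is empty. So the right valve has to open and the left has to shut. Next I fit the poses.

```bash
cat > h.py <<'E'
import numpy as np,cv2
from scipy.optimize import least_squares
C={n:dict(np.load(n+".npz")) for n in("top","side")}
def proj(n,X):
    c=C[n]; p=c["R"]@X+c["t"]; s=p[:2]/p[2]; s=s*(1+c["k1"]*(s@s)); return c["K"][:2,:2]@s+c["K"][:2,2]
def px(n,u,v):
    f,o=((4.3,(225,115)) if n=="top" else (3.5,(270,165)))
    return np.array([(u+.5)/f-.5+o[0],(v+.5)/f-.5+o[1]])
def st(p,X):
    c,s=np.cos(p[2]),np.sin(p[2]); return np.array([p[0]+c*X[0]-s*X[1],p[1]+s*X[0]+c*X[1],X[2]])
def lever(side,th,r,h=0):
    P=np.array([.1,.14*side,.17]); return P+r*(np.cos(th)*np.array([0,1,0])+np.sin(th)*np.array([-.906,0,-.423]))+h*np.array([-.423,0,.906])
E
cat > fit.py <<'E'
from h import *
O=[]
for n,fl,fr in(("top",(22,404),(743,467)),("side",(20,142),(243,572))):
    O+=[(n,fl,lambda q:[-.11,.27,.015]),(n,fr,lambda q:[-.11,-.27,.015])]
for n,L,R in(("top",[(203,95),(173,143),(121,230)],[(623,133),(575,170),(497,244)]),("side",[(268,43),(232,50),(155,70)],[(420,240),(378,239),(290,235)])):
    for s,k,pts in((1,3,L),(-1,4,R)):
        for r,u in zip((0,.035,.115),pts): O.append((n,u,lambda q,s=s,k=k,r=r:lever(s,q[k],r,.008 if r==0 else .004)))
O+=[("top",(585,434),lambda q:[q[5],q[6],.08])]
f=lambda q:np.concatenate([proj(n,st(q,np.array(X(q))))-px(n,*u) for n,u,X in O])
r=least_squares(f,[.6,0,0,.8,.8,-.08,-.14],loss="soft_l1"); q=r.x
print(np.round(q,4)); print(np.round(f(q).reshape(-1,2),1).tolist())
np.save("q.npy",q)
for k,X in dict(vis=[q[5],q[6],.08],pivL=[.1,.14,.17],pivR=[.1,-.14,.17],tipL=lever(1,q[3],.115),tipR=lever(-1,q[4],.115),shutL=lever(1,0,.115),openR=lever(-1,1.571,.115),hdr=[.154,0,.32]).items(): print(k,np.round(st(q,np.array(X)),4))
E
python3 fit.py
```

```text
[ 0.5443 -0.0292 -0.0778  1.0912  0.8354 -0.0983 -0.1407]
[[0.1, -0.3], [0.5, 0.1], [-0.1, -0.2], [0.4, -1.7], [0.0, 0.5], [1.1, -0.9], [-0.4, 1.4], [0.7, 0.7], [2.4, -0.2], [-0.3, 0.6], [-0.1, -1.0], [0.5, 0.2], [-0.0, -0.3], [-0.3, -1.1], [0.2, -0.5], [-0.4, -0.3], [0.0, 0.0]]
vis [ 0.4353 -0.1619  0.08  ]
pivL [0.6548 0.1026 0.17  ]
pivR [ 0.6331 -0.1766  0.17  ]
tipL [0.5668 0.1627 0.1268]
tipR [ 0.562  -0.0936  0.1339]
shutL [0.6638 0.2172 0.17  ]
openR [ 0.5292 -0.1685  0.1214]
hdr [ 0.6978 -0.0412  0.32  ]
```

```bash
cat > d.py <<'E'
# usage: d.py xs ys z [yaw of tool y in station, deg]: shift to a station-frame TCP target in tool units
import sys
from h import *
from workcell import *
from scipy.spatial.transform import Rotation as Ro
q=np.load("q.npy"); s=get_state(); p=s["tcp_pos"]; w=s["orientation"]
R=Ro.from_quat([*w[1:],w[0]]).as_matrix()
c,k=np.cos(q[2]),np.sin(q[2]); d=p[:2]-q[:2]
a=np.degrees(np.arctan2(R[1,1],R[0,1])-q[2])
print("t %.2f stn"%s["clock"],np.round([c*d[0]+k*d[1],-k*d[0]+c*d[1],p[2]],4),"yang %.1f"%a,"F",np.round(s["wrist_force"],1),"gap %.4f"%s["finger_gap"],"j",np.round(s["joint_pos"],2))
if len(sys.argv)>3:
    T=st(q,np.array(list(map(float,sys.argv[1:4])))); print("travel",np.round(R.T@(T-p)/.04,2))
    if len(sys.argv)>4: print("turn %.3f"%np.radians(a-float(sys.argv[4])))
E
python3 -m crank '{"travel": [[-1,-0.7,0],[-1.8,-1.25,0],[-2.6,-1.8,0],[-3.4,-2.35,0],[-4.2,-2.9,0]], "turn":[0.12,0.24,0.36,0.48,0.6]}' 85.4 40; python3 d.py -.03 .14 .2 0
```

```text
clock: 0.52
tcp_pos: [0.276, 0.402, 0.2309]
orientation: [-0.0, 0.414, 0.91, -0.0]
wrist_force: [1.8, 0.9, 0.2]
finger_gap: 0.0853
t 0.52 stn [-0.3009  0.4091  0.2309] yang 45.6 F [1.8 0.9 0.2] gap 0.0853 j [ 0.8   0.14 -0.17  1.25 -0.    1.66]
travel [-9.55 -0.06  0.77]
turn 0.795
```

```bash
python3 -m crank '{"travel": [[-1,0,0],[-2,0,0],[-3,0,0],[-4,0,0],[-5,0,0]], "turn":[0.12,0.24,0.36,0.48,0.6]}' >/dev/null; python3 d.py -.03 .14 .2 0
```

```text
t 0.93 stn [-0.1572  0.2699  0.2311] yang 11.2 F [ 0.9  0.9 -0. ] gap 0.0853 j [ 0.39  0.13 -0.19  1.25  0.    1.84]
travel [-3.8   2.49  0.78]
turn 0.195
```

```bash
python3 -m crank '{"travel": [[-0.8,0.5,0],[-1.6,1,0],[-2.4,1.5,0],[-3.2,2.1,0],[-3.8,2.49,0.6]], "turn":[0.1,0.195,0.195,0.195,0.195]}' >/dev/null; python3 d.py -.03 .14 .105 0
```

```text
t 1.35 stn [-0.0254  0.1405  0.2108] yang 0.2 F [1.2 0.8 0.7] gap 0.0853 j [ 0.06  0.25 -0.09  1.22 -0.    1.71]
travel [-0.01 -0.14  2.64]
turn 0.004
```

```bash
python3 -m crank '{"travel": [[-0.05,-0.14,0.6],[-0.05,-0.14,1.2],[-0.05,-0.14,1.8],[-0.05,-0.14,2.3],[-0.05,-0.14,2.3]], "turn":[0,0,0,0,0]}' >/dev/null; python3 d.py -.03 .14 .105 0
cat > pic.py <<'E'
import sys,cv2
from workcell import *
def g(n,y0,y1,x0,x1,f): return cv2.resize(cv2.cvtColor(read_camera(n)["image"],cv2.COLOR_RGB2BGR)[y0:y1,x0:x1],None,fx=f,fy=f,interpolation=cv2.INTER_CUBIC)
a=g("top",115,230,225,410,2.4); b=g("side",165,335,270,440,2)
h=max(a.shape[0],b.shape[0]); P=lambda m:cv2.copyMakeBorder(m,0,h-m.shape[0],0,0,0)
cv2.imwrite(sys.argv[1],cv2.hconcat([P(a),P(b)]))
E
python3 pic.py pics/l1.png
```

```text
t 1.77 stn [-0.0391  0.1397  0.1108] yang 0.3 F [-1.1  0.1 -0.3] gap 0.0857 j [ 0.06  0.3  -0.28  1.    0.    1.71]
travel [0.01 0.23 0.14]
turn 0.005
```

View pics/l1.png

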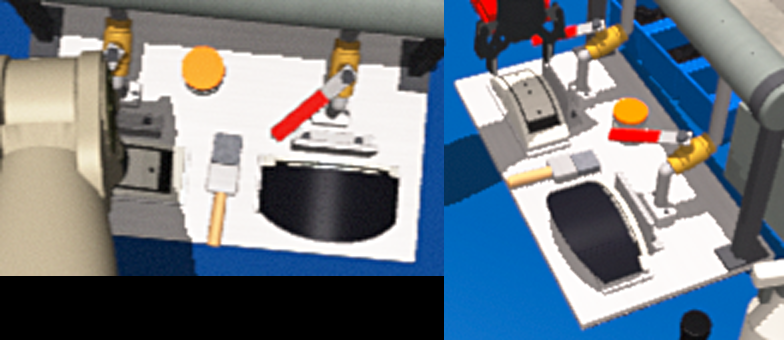

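The side view shows the open gripper beside the left lever with no contact (front finger near 548,55), and both bystanders untouched. Now I sweep the left lever shut.

```bash
python3 -m crank '{"travel": [[0.2,0.23,0],[0.38,0.23,0],[0.56,0.23,0],[0.75,0.23,0],[0.75,0.23,0]], "turn":[0,0,0,0,0]}' >/dev/null; python3 d.py -.015 .19 .117 0;  python3 -m crank '{"travel": [[0.12,0.1,0],[0.25,0.19,-0.05],[0.37,0.28,-0.1],[0.5,0.38,-0.15],[0.5,0.38,-0.15]], "turn":[0,0,0,0,0]}' >/dev/null; python3 d.py 0 .205 .122 0
```

```text
t 2.28 stn [-0.0265  0.1712  0.1164] yang 0.4 F [-0.2 -2.9  1.9] gap 0.0855 j [ 0.12  0.33 -0.23  1.02 -0.    1.76]
travel [ 0.47  0.29 -0.01]
turn 0.006
t 2.70 stn [-0.0128  0.1911  0.1215] yang 0.4 F [-3.6 -0.4  1.4] gap 0.0855 j [ 0.15  0.36 -0.16  1.05  0.    1.79]
travel [ 0.34  0.32 -0.01]
turn 0.007
```

```bash
python3 -m crank '{"travel": [[0.12,0.1,0],[0.24,0.2,0],[0.36,0.34,-0.05],[0.46,0.58,-0.1],[0.55,0.8,-0.15]], "turn":[0,0,0,0,0]}' >/dev/null; python3 d.py .033 .215 .128 0;  python3 -m crank '{"travel": [[0.02,0.1,0],[0.04,0.2,0],[0.05,0.28,0],[0.05,0.34,-0.05],[0.05,0.34,-0.05]], "turn":[0,0,0,0,0]}' >/dev/null; python3 d.py .036 .215 .128 0
```

```text
t 3.12 stn [0.0182 0.2128 0.1282] yang 0.4 F [-8.7 -3.2  7.3] gap 0.0858 j [ 0.17  0.42 -0.05  1.1   0.    1.81]
travel [0.05 0.37 0.  ]
turn 0.006
t 3.53 stn [0.031  0.2157 0.1293] yang 0.4 F [-9.5  1.7  3.9] gap 0.0853 j [ 0.17  0.45 -0.01  1.12  0.    1.81]
travel [-0.02  0.12  0.03]
turn 0.008
```

```bash
for i in 1 2; do python3 -m crank '{"travel": [[0,0.03,0],[0,0.06,0],[0,0.09,0],[0,0.09,0]], "turn":[0,0,0,0]}' >/dev/null; python3 d.py .036 .215 .128 0; done
```

```text
t 3.87 stn [0.0312 0.2157 0.1294] yang 0.5 F [-17.5   1.3   9.8] gap 0.0855 j [ 0.17  0.45 -0.    1.13  0.    1.81]
travel [-0.02  0.12  0.03]
turn 0.008
t 4.20 stn [0.0314 0.2157 0.1295] yang 0.5 F [-28.9   2.2  16.4] gap 0.0853 j [0.17 0.46 0.01 1.14 0.   1.81]
travel [-0.02  0.12  0.04]
turn 0.009
```

```bash
python3 -m crank '{"travel": [[0,-0.7,0],[0,-1.4,0],[0,-2.1,0],[0,-2.1,-0.9],[0,-2.1,-1.8]], "turn":[0,0,0,0,0]}' >/dev/null; python3 d.py 0 -.03 .23 90
python3 -m crank '{"travel": [[0,0,-0.7],[-0.9,0,-0.8],[-1.9,0,-0.8],[-2.9,0,-0.8],[-3.9,0,-0.8]], "turn":[0,-0.12,-0.24,-0.36,-0.48]}' 0 >/dev/null; python3 d.py 0 -.03 .23 90;python3 pic.py pics/l2.png
```

```text
t 4.62 stn [-0.0507  0.2133  0.1972] yang 0.4 F [ 2.7 -0.3  0.2] gap 0.0854 j [ 0.2   0.28 -0.09  1.22  0.    1.84]
travel [-6.1   1.21 -0.82]
turn -1.563
t 5.03 stn [-0.0417  0.0664  0.2341] yang 26.8 F [ 1.5  0.2 -0.5] gap 0.0255 j [-0.08  0.18 -0.12  1.27  0.    1.1 ]
travel [-2.62 -0.15  0.1 ]
turn -1.104
```

View pics/l2.png

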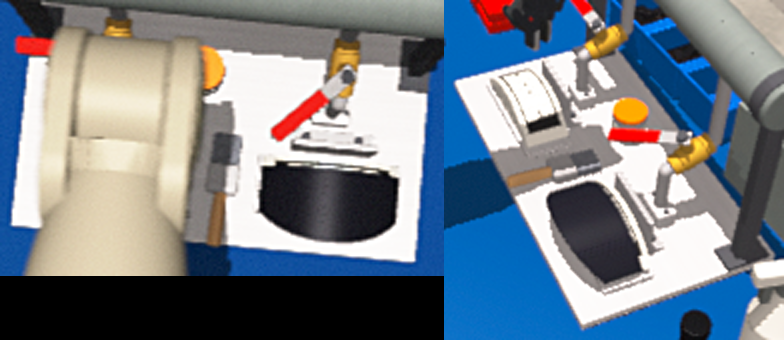

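The left lever now points left along station +y (red tip at about 17,45 in the top part), so it is shut. On to the right lever.

```bash
python3 -m crank '{"travel": [[-0.6,0,0],[-1.2,0,0],[-1.8,-0.1,0],[-2.3,-0.15,0],[-2.62,-0.15,0]], "turn":[-0.12,-0.24,-0.36,-0.48,-0.6]}' 0 >/dev/null; python3 -m crank '{"travel": [[0,0,0],[0,0,0],[0,0,0],[0,0,0],[0,0,0]], "turn":[-0.12,-0.24,-0.36,-0.48,-0.504]}' 0 >/dev/null;python3 d.py .03 -.03 .108 90
```

```text
t 5.97 stn [-0.0005 -0.0286  0.2335] yang 89.8 F [-0.  -0.8 -1.1] gap 0.0000 j [-0.25  0.25 -0.03  1.29  0.   -0.17]
travel [-0.76 -0.03  3.14]
turn -0.004
```

```bash
python3 -m crank '{"travel": [[-0.4,0,0.4],[-0.76,0,1.1],[-0.76,0,1.9],[-0.76,0,2.6],[-0.76,0,3.14]], "turn":[0,0,0,0,0]}' >/dev/null; python3 d.py .025 -.06 .108 90
python3 -m crank '{"travel": [[0,-0.2,0],[0.05,-0.4,0],[0.08,-0.6,0],[0.12,-0.75,0],[0.12,-0.75,0]], "turn":[0,0,0,0,0]}' >/dev/null; python3 d.py .018 -.09 .108 90
```

```text
t 6.38 stn [ 0.029  -0.0287  0.1053] yang 89.4 F [-0.1  0.6 -0.7] gap -0.0005 j [-0.25  0.38 -0.18  1.02  0.   -0.16]
travel [ 0.09 -0.78 -0.07]
turn -0.010
t 6.80 stn [ 0.0218 -0.0582  0.1077] yang 89.5 F [-2.6  6.7 -2.4] gap 0.0004 j [-0.3   0.37 -0.18  1.02  0.   -0.21]
travel [ 0.09 -0.8  -0.01]
turn -0.009
```

```bash
python3 -m crank '{"travel": [[0.02,-0.2,0],[0.05,-0.4,0],[0.08,-0.6,0],[0.09,-0.8,0],[0.09,-0.8,0]], "turn":[0,0,0,0,0]}' >/dev/null; python3 d.py .012 -.112 .108 90
python3 -m crank '{"travel": [[0.02,-0.13,0],[0.05,-0.26,0],[0.08,-0.4,0],[0.1,-0.5,0],[0.1,-0.5,0]], "turn":[0,0,0,0,0]}' >/dev/null; python3 d.py .012 -.116 .108 90
```

```text
t 7.22 stn [ 0.0209 -0.093   0.1089] yang 89.4 F [-1.2  1.5 -0.5] gap 0.0002 j [-0.36  0.37 -0.18  1.02  0.   -0.27]
travel [ 0.22 -0.48  0.02]
turn -0.010
t 7.63 stn [ 0.0166 -0.1127  0.1078] yang 89.5 F [-1.   0.2 -1.1] gap -0.0001 j [-0.39  0.37 -0.19  1.02 -0.   -0.31]
travel [ 0.12 -0.08 -0.01]
turn -0.008
```

```bash
for i in 1 2; do
python3 -m crank '{"travel": [[0.02,-0.06,0],[0.02,-0.12,0],[0.02,-0.12,0]], "turn":[0,0,0]}' >/dev/null; python3 d.py .012 -.116 .108 90; done; python3 pic.py pics/r1.png
```

```text
t 7.88 stn [ 0.0161 -0.1159  0.1079] yang 89.6 F [ 1.5  5.3 -1. ] gap -0.0002 j [-0.4   0.37 -0.19  1.02  0.   -0.32]
travel [ 0.1 -0.  -0. ]
turn -0.007
t 8.13 stn [ 0.016  -0.1161  0.1079] yang 89.8 F [ 5.6 20.1 -0.6] gap -0.0002 j [-0.41  0.37 -0.19  1.02  0.01 -0.32]
travel [ 0.1  0.  -0. ]
turn -0.003
```

View pics/r1.png

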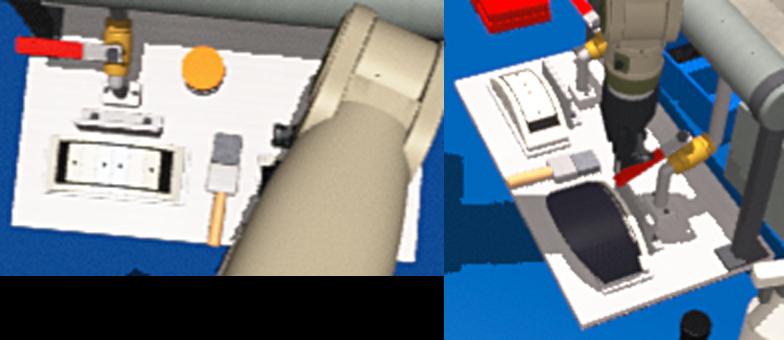

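The left lever is square across its pipe (top part 17–110,50), and the right lever is in line with its pipe, pointing towards the robot (side part 620–665,170), with hard-stop force felt at 20 N. Next is the visor.

```bash
python3 -m crank '{"travel": [[0,0.6,0],[0,0.9,-0.4],[0,0.9,-1.2],[0.6,0.9,-2],[1.5,0.6,-2.3]], "turn":[0,0,0,0,0]}' >/dev/null
python3 -m crank '{"travel": [[1,-0.3,0],[2,-0.9,0],[2.9,-1.2,0],[2.9,-1.2,0],[2.9,-1.2,0]], "turn":[0,0,0,0,0]}' 40 >/dev/null; python3 d.py -.16 -.1407 .058 90; python3 pic.py pics/v0.png
```

```text
t 9.07 stn [-0.1625 -0.1454  0.2007] yang 89.4 F [ 1.3  0.3 -0.4] gap 0.0396 j [-0.61 -0.01 -0.41  1.16 -0.   -0.52]
travel [-0.06  0.13  3.57]
turn -0.011
```

View pics/v0.png

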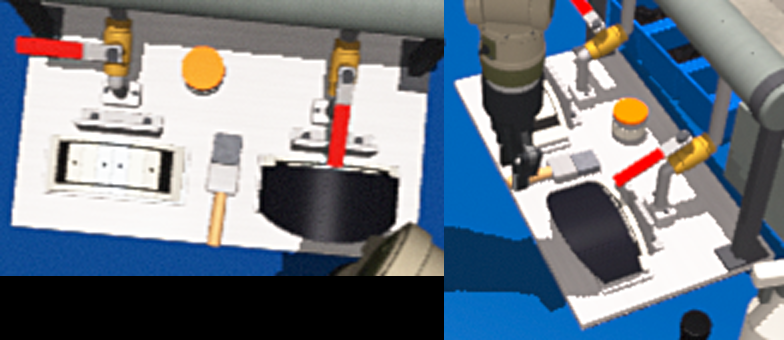

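Both levers show at their intended ends. The visor hasn't moved and its near edge is clear. I'll lower in front of it and push.

```bash
python3 -m crank '{"travel": [[-0.05,0.13,0.9],[-0.05,0.13,1.8],[-0.05,0.13,2.7],[-0.05,0.13,3.57],[-0.05,0.13,3.57]], "turn":[0,-0.01,-0.01,-0.01,-0.01]}' >/dev/null; python3 d.py -.12 -.1407 .058 90
python3 -m crank '{"travel": [[-0.3,0,0],[-0.6,0,0],[-0.8,0,0],[-1,0,0],[-1,0,0]], "turn":[0,0,0,0,0]}' >/dev/null; python3 d.py -.11 -.1407 .058 90
```

```text
t 9.58 stn [-0.162  -0.1363  0.0518] yang 90.2 F [-1.2  0.9 -0.2] gap 0.0399 j [-0.59  0.14 -0.66  0.78 -0.   -0.52]
travel [-1.05 -0.11 -0.17]
turn 0.004
t 10.00 stn [-0.1163 -0.1392  0.0581] yang 90.2 F [ 0.6  0.3 -0.2] gap 0.0399 j [-0.54  0.2  -0.56  0.81  0.   -0.47]
travel [-0.16 -0.04  0.  ]
turn 0.004
```

```bash
for i in 1 2 3; do
python3 -m crank '{"travel": [[-0.03,-0.01,0],[-0.06,-0.02,0],[-0.09,-0.02,0],[-0.12,-0.02,0],[-0.12,-0.02,0]], "turn":[0,0,0,0,0]}' >/dev/null; python3 d.py |cut -c1-75; done
```

```text
t 10.42 stn [-0.1145 -0.1394  0.057 ] yang 90.1 F [ 0.6  0.2 -0.3] gap 0.04
t 10.83 stn [-0.1095 -0.1402  0.0569] yang 90.1 F [-0.8  0.2 -0.6] gap 0.03
t 11.25 stn [-0.1047 -0.1409  0.0568] yang 90.2 F [-0.7  0.4  0.3] gap 0.04
```

```bash
for i in 1 2; do
python3 -m crank '{"travel": [[-0.03,0,0],[-0.06,0,0],[-0.09,0,0],[-0.12,0,0],[-0.12,0,0]], "turn":[0,0,0,0,0]}' >/dev/null; python3 d.py |cut -c1-75; done
```

```text
t 11.67 stn [-0.0996 -0.141   0.0569] yang 90.2 F [-0.2  0.4  0. ] gap 0.03
t 12.08 stn [-0.0949 -0.1409  0.0569] yang 90.2 F [ 0.1  0.1 -0.3] gap 0.04
```

```bash
python3 -m crank '{"travel": [[-0.03,0,0],[-0.06,0,0],[-0.06,0,0]], "turn":[0,0,0]}' >/dev/null; python3 d.py |cut -c1-75
```

```text
t 12.33 stn [-0.0925 -0.1409  0.0569] yang 90.1 F [-0.2 -0.1 -0.1] gap 0.03
```

```bash
for i in 1 2 3; do
python3 -m crank '{"travel": [[-0.03,0,0],[-0.06,0,0],[-0.06,0,0]], "turn":[0,0,0]}' >/dev/null; python3 d.py |cut -c1-75; done; python3 pic.py pics/v1.png
```

```text
t 12.58 stn [-0.0901 -0.1409  0.0569] yang 90.1 F [-1.6  1.1  0.6] gap 0.04
t 12.83 stn [-0.0877 -0.1409  0.0569] yang 90.2 F [-0.7  0.  -0.3] gap 0.03
t 13.08 stn [-0.0853 -0.1409  0.0569] yang 90.2 F [-0.7 -0.2  0.1] gap 0.03
```

View pics/v1.png

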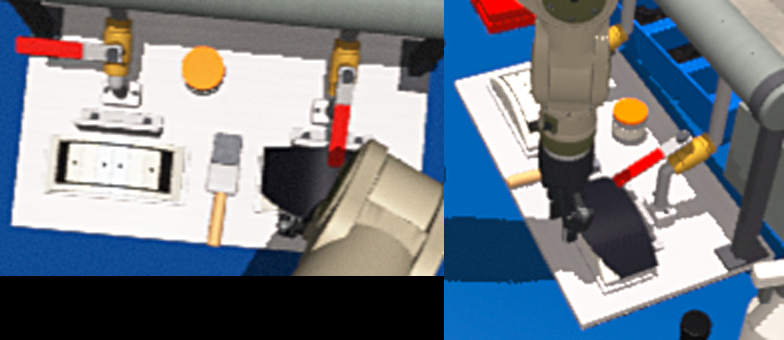

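The visor has slid back with the fingers (left far corner in the top part moved from about 260,165 to 264,148) and is close to the stop. I'll keep on in small steps.

```bash
for i in 1 2 ; do
python3 -m crank '{"travel": [[-0.02,0,0],[-0.04,0,0],[-0.04,0,0]], "turn":[0,0,0]}' >/dev/null; python3 d.py |cut -c1-75; done
```

```text
t 13.43 stn [-0.0846 -0.1408  0.0568] yang 90.1 F [-3.4 -1.2  1.4] gap 0.04
t 13.68 stn [-0.0844 -0.1407  0.0566] yang 90.1 F [-6.8 -0.2  3.9] gap 0.03
```

```bash
for i in 1 2 ; do
python3 -m crank '{"travel": [[-0.02,0,0],[-0.04,0,0],[-0.04,0,0]], "turn":[0,0,0]}' >/dev/null; python3 d.py |cut -c1-75; done
```

```text
t 13.93 stn [-0.0843 -0.1407  0.0564] yang 90.1 F [-10.1   0.2   7.3] gap 0
t 14.18 stn [-0.0841 -0.1406  0.0563] yang 90.0 F [-15.7  -1.2   9.6] gap 0
```

Firm contact at the stop (16 N, no further motion). Now I retreat straight back.

```bash
python3 -m crank '{"travel": [[0.1,0,0],[0.25,0,0],[0.6,0,0],[1.2,0,0],[1.9,0,0]], "turn":[0,0,0,0,0]}' >/dev/null; 
python3 -m crank '{"travel": [[0.3,0,-0.8],[0.3,-0.5,-1.7],[0.3,-1,-2.6],[0.3,-1.5,-3.4],[0.3,-1.5,-3.4]], "turn":[0,0,0,0,0]}' >/dev/null; python3 d.py
python3 - <<'E'
import cv2,numpy as np
from workcell import *
a=[cv2.resize(cv2.cvtColor(read_camera(n)["image"],cv2.COLOR_RGB2BGR)[s],(w,430),interpolation=cv2.INTER_CUBIC) for n,s,w in(("top",np.s_[135:221,325:405],400),("side",np.s_[225:311,310:390],400))]
cv2.imwrite("pics/end.png",cv2.hconcat(a))
E
```

```text
t 15.02 stn [-0.1628 -0.2066  0.1997] yang 90.0 F [ 1.8 -1.4 -0.3] gap 0.0399 j [-0.73  0.03 -0.38  1.15 -0.   -0.66]
```

View pics/end.png

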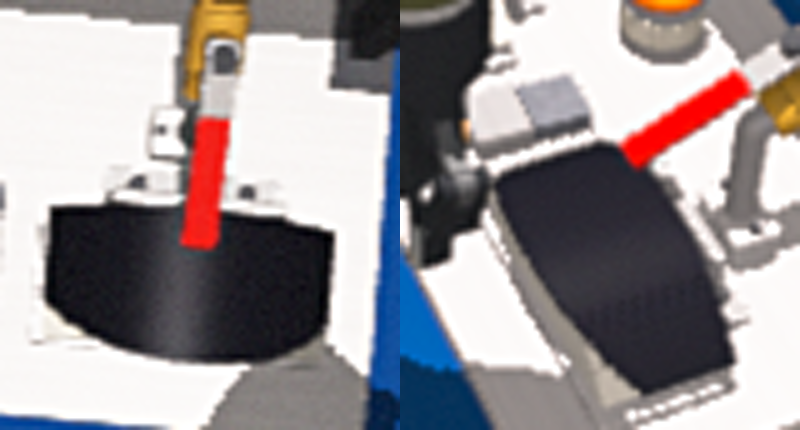

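Visor is flat against the stop: far edge from (52,205) to (333,232), meeting the stop plate, with the right lever in line with the pipe. A quick numeric check, then hand in.

Run:
```python
from h import *
q=np.load("q.npy")
def back(u,v,z):
    t=np.array([(u+.5)/5-.5+325,(v+.5)/5-.5+135])
    return np.round(least_squares(lambda a:proj("top",st(q,np.array([*a,z])))-t,[0,-.1]).x,4)
a,b=back(52,205,.037),back(333,232,.037); print("far corners",a,b,"mid",(a+b)/2,"yaw",(b[0]-a[0])/(b[1]-a[1]))
print("near crown",back(205,362,.08))
from workcell import *
s=get_state(); print(s["clock"],s["wrist_force"],abs(s["qvel"]).max())
```

```text
far corners [ 0.0222 -0.0544] [ 0.0213 -0.2339] mid [ 0.02175 -0.14415] yaw 0.00501392757660168
near crown [-0.071  -0.1537]
15.1167 [-0.54133744  0.33945581 -0.50840359] 0.07284039952600142
```

Run:
```python
from h import *
from workcell import *
q=np.load("q.npy")
def rep(im):
    m=(im.max(2)<60).astype(np.uint8); m[:160]=0;m[216:]=0;m[:,:330]=0;m[:,395:]=0
    n,l,s,_=cv2.connectedComponentsWithStats(m); i=1+np.argmax(s[1:,4]); ys,xs=np.where(l==i)
    S=np.array([least_squares(lambda a:proj("top",st(q,np.array([*a,.045])))-t,[0,-.1]).x for t in zip(xs,ys)])
    print(s[i],"stn y range",np.percentile(S[:,1],[.5,99.5]).round(4),"mid",np.percentile(S[:,1],[.5,99.5]).mean().round(4),"x",S.min(0)[0].round(4),S.max(0)[0].round(4))
rep(C["top"]["im"]); rep(read_camera("top")["image"])
```

```text
[363 186  28  30 659] stn y range [-0.2314 -0.1524] mid -0.1919 x -0.0935 0.0024
[364 178  28  30 643] stn y range [-0.2319 -0.1543] mid -0.1931 x -0.0665 0.0251
```

```bash
python3 -c "
from workcell import *
print(hand_in())"
```

```text
the job is handed in; nothing more can be done
None
```

The job is handed in, at about 15 s of the 61 s limit. No verdict was reported.

- **Left valve (empty nest):** I swept the lever to its hard stop, and the last pictures show it square across its pipe, so it is shut.
- **Right valve (nest with the visor):** I swept the lever to its hard stop. It now points in line with its pipe, towards the robot, so it is fully open.
- **Visor:** I slid it about 25 mm back until it met the stop plate. The wrist force rose to about 18 N with no further motion, under the 30 N limit. The arm then backed clear.

**Last checks:**
- The final picture shows the visor flat against the stop plate. Its far edge is turned by about 0.005 rad against a limit of 0.05.
- Its right side edge moved sideways by less than 1 mm during the push.
- The two sideways estimates disagree slightly. Far-edge corners picked by hand put its middle at y −144 mm, while the right edge of the image outline puts it near −139.5 mm. The nest is at about −140 mm and the tolerance is ±5 mm, so both fit. I trust the outline more, since the hand-picked width came out 5 mm short.
- The tin and the brush looked undisturbed, and nothing touched the gripper at the end. I did not measure the other bystanders at the end; the arm did not go near them.

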